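Find the radius leaf that fits the bamboo tube

TASK

One of the three standing steel saddle leaves is cut to the radius of the bamboo tube held between the handwheels. Find it by touching leaves to the tube - gently, the bamboo cracks if pressed hard - then hold the one that neither rocks nor stands off down on the tube with a light steady push for a moment, and let go, leaving it sitting squarely and upright on the tube. Leave the other leaves standing on their board and everything else where it is.

Things in the scene. Friction and masses are not known exactly. Their poses are not given: they have to be found in the camera images.
- leaf_small_mid (a point): small concave leaf: solid steel saddle, about 90 g, standing on two feet on the board, 64 mm high, 14 mm thick (y), 32.4 mm wide over the feet (x). Grip the stem, 18 mm (x) by 14 mm (y), from 22 to 64 mm above the feet. Its underside is an arch for a round of 28 mm diameter lying along y, crown 5.3 mm above the feet. Point: half-way up, 32 mm above the feet; z up
- leaf_small_arc (a point): centre of curvature of the small leaf's arch (radius 14.4 mm), 9.1 mm below its feet; same axes as the leaf. On the matching tube it lies on the tube's axis; if the leaf is too large, 4 to 9 mm below the axis (leaf shifts sideways and rocks); if too small, about 5 mm or more above it, standing on its feet's inner edges
- leaf_medium_mid (a point): medium concave leaf: solid steel saddle, about 90 g, standing on two feet on the board, 64 mm high, 14 mm thick (y), 38 mm wide over the feet (x). Grip the stem, 18 mm (x) by 14 mm (y), from 22 to 64 mm above the feet. Its underside is an arch for a round of 36 mm diameter lying along y, crown 6.5 mm above the feet. Point: half-way up, 32 mm above the feet; z up
- leaf_medium_arc (a point): centre of curvature of the medium leaf's arch (radius 18.4 mm), 11.9 mm below its feet; same axes as the leaf. On the matching tube it lies on the tube's axis; if the leaf is too large, 4 to 9 mm below the axis (leaf shifts sideways and rocks); if too small, about 5 mm or more above it, standing on its feet's inner edges
- leaf_large_mid (a point): large concave leaf: solid steel saddle, about 90 g, standing on two feet on the board, 64 mm high, 14 mm thick (y), 44 mm wide over the feet (x). Grip the stem, 18 mm (x) by 14 mm (y), from 22 to 64 mm above the feet. Its underside is an arch for a round of 44 mm diameter lying along y, crown 7.8 mm above the feet. Point: half-way up, 32 mm above the feet; z up
- leaf_large_arc (a point): centre of curvature of the large leaf's arch (radius 22.4 mm), 14.6 mm below its feet; same axes as the leaf. On the matching tube it lies on the tube's axis; if the leaf is too large, 4 to 9 mm below the axis (leaf shifts sideways and rocks); if too small, about 5 mm or more above it, standing on its feet's inner edges
- work_axis (a point): on the axis of the tube to gauge, midway between its steel centres, 60 mm above the table. The tube: bamboo, 130 mm long, fixed, level, axis along this y (x across, z up), diameter 28, 36 or 44 mm, not known beforehand. Only this bay, at the fixture's far end (its +x), has handwheels outside its two posts. Posts: 76 mm high, from 79 mm to either side of the point along y
- fixture: fixed wooden fixture, base 270 (x) by 220 (y) by 20 mm, origin at the centre of its underside. It holds three bamboo tubes along its y, axes 60 mm up, at x = -85, 0 and +85 mm: one each of 28, 36 and 44 mm diameter, in any order. The one at +85 mm, between handwheels, is to be gauged; the other two are not part of the job
- board: plywood leaf board, fixed, 170 mm (x) by 270 mm (y), 12 mm thick, origin at the centre of its underside; the three concave leaves stand in a row along its y, about 85 mm apart in any order, and two convex leaves lie on its far part
- convex_1: convex leaf lying flat, 10 mm thick, not needed; leave alone
- convex_2: larger convex leaf lying flat, 10 mm thick, not needed; leave alone

How it is judged:
By the outcome, as a careful person would: the job done as asked, in the order asked, and still so for the second after the job is handed in, with the robot touching nothing.
It also fails if it takes over 58 s, if anything falls off the work surface, if the arm or the gripper's body presses on something with over 40 N, if the wrist force passes 120 N, or if a joint passes its speed limit or range.

ROBOT

A 6-joint arm with a two-finger parallel gripper is mounted at the origin on the work surface. World frame = base frame: x ahead of the robot, y to its left, z up, the work surface at z = 0. Lengths are in m, angles in rad, forces in N, time in s.
With the tool pointing down it reaches from about 0.375 to 0.9 m from the base axis. Payload 3.1 kg.
Tool frame: the origin (TCP) lies midway between the tips of the shut fingers; the grasp point (between the pads) lies 19 mm behind it; z points along the fingers, x is the direction in which the jaws open and shut, and the axes are right-handed (so a half turn about z gives the same grasp; the last joint's range is limited). The gripper opens to 87 mm and grips with 3 to 60 N. Pads are 19 mm wide; open, the fingers measure 117 mm over their backs; the gripper's body (75 mm by 190 mm) begins 51 mm behind the grasp point.
Start: joints at [1.056, 0.527, 1.433, -0, 1.181, -0.178], TCP at [0.206, 0.59, 0.223] pointing down, gripper open.
Joint ranges: [-3.08, 3.08], [-0.75, 2.2], [0.22, 2.44], [-1.43, 4.57], [0, 2.65], [-2.85, 2.85]. Speed limits (rad/s): [2.79, 2.79, 3.14, 3.14, 3.14, 3.14].

INTERFACE

Orientations are given as a unit quaternion [x, y, z, w].
In Python, from rig import * gives the robot as it stands.
- The arm moves only by the tool drive_tool, never from a script. Its argument "plan" is a list of rows, each an object with "offset": the shift along the tool's x, y, z in cm, a list of three; "delta_rot": the turn, a rotation vector about the tool's x, y, z in degrees, a list of three; "jaw": the finger opening in cm, from 0 to 8.7. In form: [{"offset": [dx, dy, dz], "delta_rot": [wx, wy, wz], "jaw": jaw}, ...]. A call has exactly 8 rows; each row is the pose to reach, as a shift and turn from the pose commanded when the call began, along the tool's axes at that moment; what a row does not reach only later rows make up. A row lasts 1/12 s, in which the tool goes at most 41.7 mm and 7.16 degrees, less where a joint would pass 70% of its speed; a pose out of reach is approached as far as the arm can. A call with a gripper value outside its range is refused whole. The fingers move at their own pace and stop on an object; "squeeze" is the grip in N (left out, the last holds). Time passes only in rows, so rows that repeat a pose let the fingers close, or fill a call up. It gives the time, the measured TCP pose, the force and the opening at its end, in the units of the state.
- get_obs(): the state, without advancing time (a new reading comes with each control period).
- camera(name): name is "scene" or "top" or "wrist"; returns the picture (384x512x3 uint8, red, green, blue); there is no depth.
- calibration(name): a dict with "K" (3x3 intrinsics, pixels), "pose" (4x4, takes a point from camera to world coordinates); the wrist camera has in their place "tool_from_camera" (4x4, takes a point from camera to tool coordinates, whose origin is the TCP and whose axes are the tool frame's). Camera axes: x right, y down, z forward; pixel columns grow to the right and rows downward; lengths in m; the calibration is good to about 2 mm. The wrist camera is an equidistant fisheye: a pixel r from the principal point sees the ray r / f radians off the axis. A picture is of the moment at which its call begins: read the wrist's pose just before it. calibration takes no time and is no camera call.
- hand_in(): hands the job in, once; it reports no verdict.
The state is a dict: "time": time; "q": joint angles; "joint_velocities": joint speeds; "joint_torque": joint torques, N m; "position": TCP position; "tool_rot": TCP orientation; "ft_force": force on the tool from outside, world axes, zero at the start; "moment": the same for the moment, N m; "grip_width": finger opening in m.
Only numpy, scipy, OpenCV 4.12 (cv2) and the standard library are available. Lean on these libraries where they do the work, as an engineer would, in place of code of your own. Each camera call takes 0.05 s, during which the arm holds its last target.

## Working session

There is one attempt and no reset: what is moved stays moved. The work goes in short steps, Python scripts to look and compute and a tool call to move; the robot and the scene stay as the last step left them, time stands still between calls to the robot, and variables do not carry over. Pictures are saved under pics/ and viewed, and the job is handed in when it is done.

Besides the shell and the picture viewer there is one more tool, called as name(argument=value, ...) on one line, values as JSON. drive_tool: Moves the arm, as the interface text tells. Its arguments: {"type":"object","properties":{"plan":{"type":"array","items":{"type":"object","properties":{"offset":{"type":"array","items":{"type":"number"}},"delta_rot":{"type":"array","items":{"type":"number"}},"jaw":{"type":"number"}}}},"squeeze":{"type":"number"}},"required":["plan"]}

```bash
ls; mkdir -p pics
python3 - <<'E'
from rig import *
import cv2, numpy as np
np.set_printoptions(precision=4,suppress=True)
o=get_obs(); print(o)
for n in ["scene","top"]:
    im=camera(n); cv2.imwrite(f"pics/{n}0.png",im[:,:,::-1]); c=calibration(n); print(n,c)
im=camera("wrist"); cv2.imwrite("pics/wrist0.png",im[:,:,::-1]); print(calibration("wrist"))
E
```

```text
pics
{'time': 0.0, 'q': array([ 1.0565,  0.5285,  1.4339,  0.    ,  1.1814, -0.1785]), 'joint_velocities': array([-0.0006,  0.0004,  0.0001, -0.0001, -0.0015,  0.0001]), 'joint_torque': array([ -0.0008, -44.0028, -17.6601,   0.0633,   0.0581,  -0.0001]), 'position': array([0.2056, 0.5895, 0.2216]), 'tool_rot': array([ 0.8153,  0.579 , -0.001 ,  0.0004]), 'ft_force': array([-0.4063, -0.2608,  0.4717]), 'moment': array([ 0.0076, -0.0384, -0.0433]), 'grip_width': 0.08664817300284815}
scene {'K': array([[392.9992,   0.    , 257.8277],
       [  0.    , 392.9992, 188.8116],
       [  0.    ,   0.    ,   1.    ]]), 'pose': array([[-0.1458,  0.6486, -0.747 ,  1.1907],
       [ 0.9892,  0.0858, -0.1185,  0.0616],
       [-0.0128, -0.7562, -0.6542,  0.616 ],
       [ 0.    ,  0.    ,  0.    ,  1.    ]])}
top {'K': array([[380.9419,   0.    , 251.5554],
       [  0.    , 380.9419, 189.2334],
       [  0.    ,   0.    ,   1.    ]]), 'pose': array([[ 0.0076, -0.9786,  0.2057,  0.399 ],
       [-1.    , -0.0071,  0.003 , -0.023 ],
       [-0.0015, -0.2057, -0.9786,  0.7774],
       [ 0.    ,  0.    ,  0.    ,  1.    ]])}
{'K': array([[297.3186,   0.    , 253.1269],
       [  0.    , 297.3186, 190.912 ],
       [  0.    ,   0.    ,   1.    ]]), 'tool_from_camera': array([[ 1.    , -0.0007,  0.0004,  0.0003],
       [ 0.0006,  0.965 ,  0.2622, -0.072 ],
       [-0.0005, -0.2622,  0.965 , -0.162 ],
       [ 0.    ,  0.    ,  0.    ,  1.    ]])}
```

View pics/scene0.png

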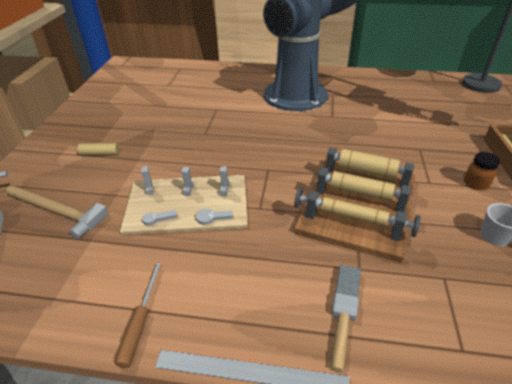

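View pics/top0.png

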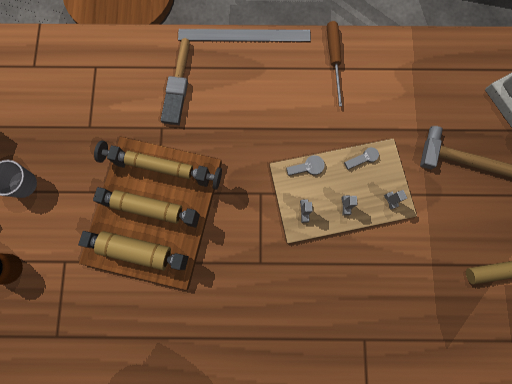

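View pics/wrist0.png

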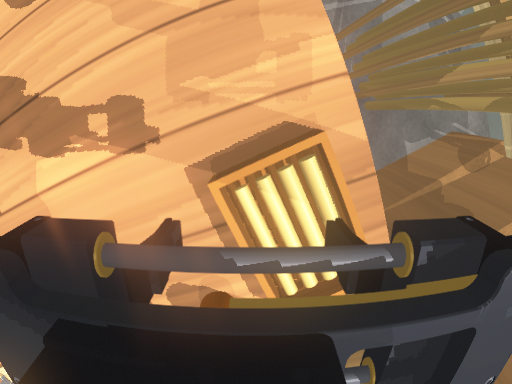

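Run:
```python
import cv2
t=cv2.imread("pics/top0.png")
cv2.imwrite("pics/t_fix.png",cv2.resize(t[125:300,70:235],None,fx=3.4,fy=3.4,interpolation=cv2.INTER_CUBIC)[:600])
cv2.imwrite("pics/t_brd.png",cv2.resize(t[130:250,260:425],None,fx=4.8,fy=4.8,interpolation=cv2.INTER_CUBIC))
s=cv2.imread("pics/scene0.png")
cv2.imwrite("pics/s_fix.png",cv2.resize(s[140:260,285:430],None,fx=5,fy=5,interpolation=cv2.INTER_CUBIC))
cv2.imwrite("pics/s_brd.png",cv2.resize(s[155:240,115:255],None,fx=5.5,fy=5.5,interpolation=cv2.INTER_CUBIC))
```

```text
(no output)
```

View pics/t_fix.png

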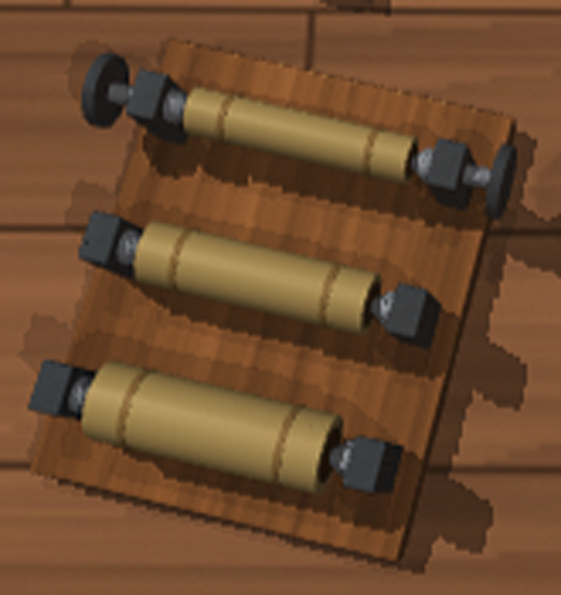

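View pics/t_brd.png

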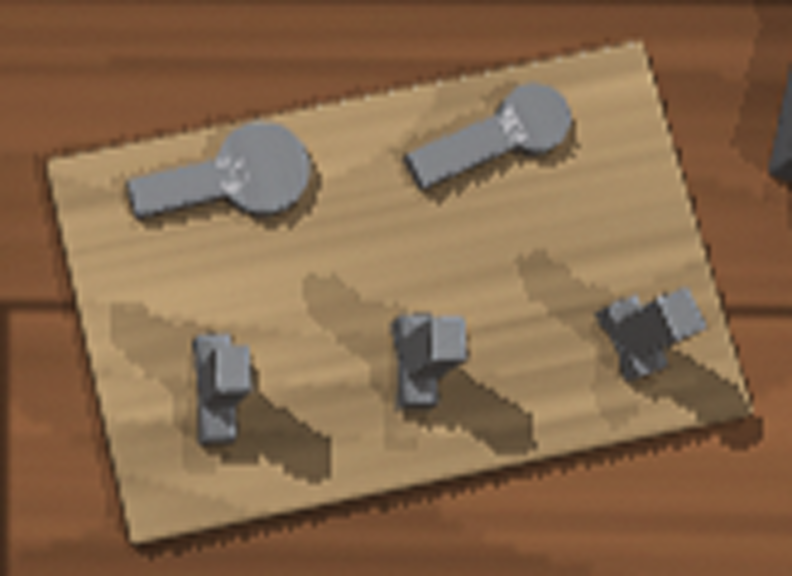

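View pics/s_fix.png

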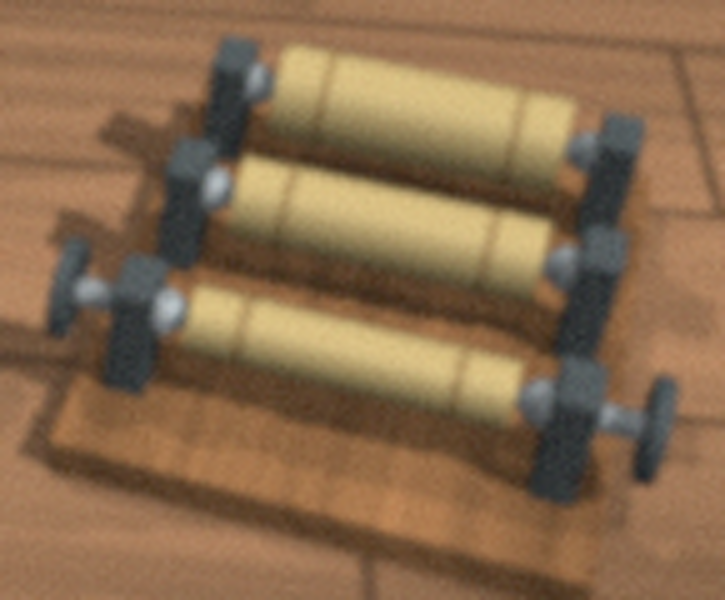

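View pics/s_brd.png

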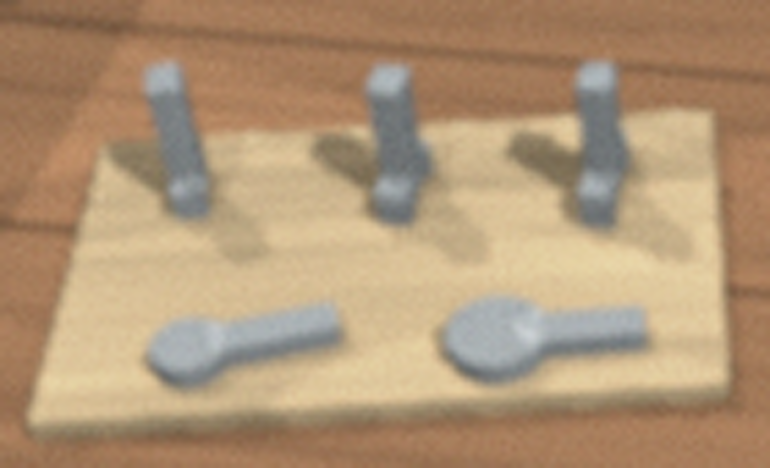

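```bash
cat > h.py <<'E'
from rig import *
import cv2, numpy as np
from scipy.spatial.transform import Rotation as R
from scipy.optimize import least_squares
np.set_printoptions(precision=4,suppress=True)
def ray(name,px,obs=None):
    c=calibration(name);K=c["K"]
    u=(px[0]-K[0,2])/K[0,0];v=(px[1]-K[1,2])/K[1,1]
    if name=="wrist":
        r=np.hypot(u,v); d=np.array([u/r*np.sin(r),v/r*np.sin(r),np.cos(r)]) if r>0 else np.array([0,0,1.])
        T=np.eye(4);T[:3,:3]=R.from_quat(obs["tool_rot"]).as_matrix();T[:3,3]=obs["position"];T=T@c["tool_from_camera"]
    else: d=np.array([u,v,1.]);T=c["pose"]
    d=T[:3,:3]@d
    return T[:3,3],d/np.linalg.norm(d)
def onz(name,px,z,obs=None):
    o,d=ray(name,px,obs); return o+d*(z-o[2])/d[2]
def tri(*rays):
    A=0;b=0
    for o,d in rays:
        P=np.eye(3)-np.outer(d,d);A=A+P;b=b+P@o
    x=np.linalg.solve(A,b); return x,[np.linalg.norm((np.eye(3)-np.outer(d,d))@(x-o)) for o,d in rays]
def proj(name,p,obs=None):
    c=calibration(name);K=c["K"]
    if name=="wrist":
        T=np.eye(4);T[:3,:3]=R.from_quat(obs["tool_rot"]).as_matrix();T[:3,3]=obs["position"];T=T@c["tool_from_camera"]
    else: T=c["pose"]
    q=T[:3,:3].T@(np.asarray(p)-T[:3,3])
    if name=="wrist":
        r=np.hypot(q[0],q[1]);th=np.arctan2(r,q[2]);x=q[:2]/r*th
    else: x=q[:2]/q[2]
    return x*K[0,0]+K[:2,2]
E
python3 - <<'E'
from h import *
t=cv2.imread("pics/top0.png");hsv=cv2.cvtColor(t,cv2.COLOR_BGR2HSV)
m=cv2.inRange(hsv,(18,80,90),(32,255,255))
m[:, :85]=0;m[:,215:]=0;m[:130]=0;m[285:]=0
cv2.imwrite("pics/m.png",m)
for c in cv2.findContours(m,cv2.RETR_EXTERNAL,cv2.CHAIN_APPROX_NONE)[0]:
    if cv2.contourArea(c)<300: continue
    r=cv2.minAreaRect(c);b=cv2.boxPoints(r);print(r)
    pts=sorted([onz("top",p,0.06)[:2] for p in b],key=lambda p:p[1])
    e0=(pts[0]+pts[1])/2;e1=(pts[2]+pts[3])/2
    print(" ctr",(e0+e1)/2,"len",np.linalg.norm(e1-e0),"w",np.linalg.norm(pts[0]-pts[1]),np.linalg.norm(pts[2]-pts[3]),"axis ang",np.degrees(np.arctan2(*(e1-e0)[::-1])))
b=lambda p:(p[0]/4.8+260,p[1]/4.8+130)
s=lambda p:(p[0]/5.5+115,p[1]/5.5+155)
for tp,sp in [((685,313),(163,78)),((448,340),(390,78)),((232,370),(597,76))]:
    print(onz("top",b(tp),.076),onz("scene",s(sp),.076),tri(ray("top",b(tp)),ray("scene",s(sp))))
f=lambda p:(p[0]/3.4+70,p[1]/3.4+125)
print([onz("top",f(p),.076) for p in [(158,85),(452,155)]])
E
```

```text
((130.2483673095703, 249.0534210205078), (72.33314514160156, 22.57236099243164), 13.828649520874023)
 ctr [0.4344 0.2048] len 0.13682725118714018 w 0.04085363024533955 0.04133074722683507 axis ang 76.958163178345
((143.97540283203125, 205.2294921875), (70.02877807617188, 17.063430786132812), 13.240520477294922)
 ctr [0.5173 0.1846] len 0.13554930658481815 w 0.03241268175402123 0.03277965392697933 axis ang 77.19771583045168
((150.91851806640625, 162.0196533203125), (55.16553497314453, 12.367274284362793), 12.994616508483887)
 ctr [0.6028 0.1765] len 0.10941330723177402 w 0.024666057189680197 0.024892305637234567 axis ang 77.11990632373167
[ 0.5371 -0.3041  0.076 ] [ 0.5408 -0.2978  0.076 ] (array([ 0.5369, -0.3025,  0.0734]), [np.float64(0.0025614430530347225), np.float64(0.002561443053034685)])
[ 0.5257 -0.2111  0.076 ] [ 0.5288 -0.2056  0.076 ] (array([ 0.5256, -0.2093,  0.0738]), [np.float64(0.002381048453378919), np.float64(0.0023810484533788746)])
[ 0.5132 -0.1268  0.076 ] [ 0.5165 -0.1222  0.076 ] (array([ 0.5133, -0.1251,  0.0735]), [np.float64(0.002015871048572599), np.float64(0.002015871048572595)])
[array([0.6217, 0.2397, 0.076 ]), array([0.582 , 0.0719, 0.076 ])]
```

drive_tool(plan=[{"offset": [-20,26.5,0],"delta_rot": [0,0,57],"jaw": 5},{"offset": [-20,26.5,0],"delta_rot": [0,0,57],"jaw": 5},{"offset": [-20,26.5,0],"delta_rot": [0,0,57],"jaw": 5},{"offset": [-20,26.5,0],"delta_rot": [0,0,57],"jaw": 5},{"offset": [-20,26.5,0],"delta_rot": [0,0,57],"jaw": 5},{"offset": [-20,26.5,0],"delta_rot": [0,0,57],"jaw": 5},{"offset": [-20,26.5,0],"delta_rot": [0,0,57],"jaw": 5},{"offset": [-20,26.5,0],"delta_rot": [0,0,57],"jaw": 5}])

```text
time: 0.82
position: [0.3908, 0.312, 0.2225]
tool_rot: [0.993, 0.117, -0.0, 0.0]
ft_force: [0.7, -0.0, -0.9]
grip_width: 0.051
```

```bash
cat >> h.py <<'E'
def to(p,yaw,obs=None,cmd=None):
    """offset cm and delta_rot deg to tool-down pose at p with tool x at yaw deg"""
    o=obs or get_obs(); Rm=R.from_quat(o["tool_rot"])
    y=np.radians(yaw); Rt=R.from_matrix(np.array([[np.cos(y),np.sin(y),0],[np.sin(y),-np.cos(y),0],[0,0,-1]]))
    off=Rm.inv().apply(np.asarray(p)-o["position"])*100
    print("t %.2f pos %s yaw %.2f f %s m %s w %.4f"%(o["time"],o["position"],np.degrees(np.arctan2(*Rm.as_matrix()[1::-1,0])),o["ft_force"],o["moment"],o["grip_width"]))
    print("tilt z",Rm.as_matrix()[:,2]," offset",off,"|%.1f|"%np.linalg.norm(off),"rot",(Rm.inv()*Rt).as_rotvec(degrees=True))
E
python3 -c "
from h import *
to([.5,-.1,.22],-72)"
```

```text
t 0.82 pos [0.3908 0.312  0.2225] yaw 13.42 f [ 0.6845 -0.0441 -0.9077] m [-0.0494 -0.0196 -0.0059] w 0.0510
tilt z [-0.0001 -0.0001 -1.    ]  offset [ 1.0599 42.6111  0.253 ] |42.6| rot [ 0.0121  0.0026 85.4171]
```

```bash
python3 -c "
from h import *
to([.6,.16,.26],-43.6)"
```

```text
t 0.82 pos [0.3908 0.312  0.2225] yaw 13.42 f [ 0.6845 -0.0441 -0.9077] m [-0.0494 -0.0196 -0.0059] w 0.0510
tilt z [-0.0001 -0.0001 -1.    ]  offset [16.8193 19.6416 -3.7521] |26.1| rot [ 0.0105  0.0052 57.0171]
```

drive_tool(plan=[{"offset": [16.8,19.6,-3.8],"delta_rot": [0,0,57],"jaw": 4.5},{"offset": [16.8,19.6,-3.8],"delta_rot": [0,0,57],"jaw": 4.5},{"offset": [16.8,19.6,-3.8],"delta_rot": [0,0,57],"jaw": 4.5},{"offset": [16.8,19.6,-3.8],"delta_rot": [0,0,57],"jaw": 4.5},{"offset": [16.8,19.6,-3.8],"delta_rot": [0,0,57],"jaw": 4.5},{"offset": [16.8,19.6,-3.8],"delta_rot": [0,0,57],"jaw": 4.5},{"offset": [16.8,19.6,-3.8],"delta_rot": [0,0,57],"jaw": 4.5},{"offset": [16.8,19.6,-3.8],"delta_rot": [0,0,57],"jaw": 4.5}])

```text
time: 1.48
position: [0.6038, 0.1604, 0.2606]
tool_rot: [0.928, -0.373, 0.002, -0.0]
ft_force: [0.0, 0.7, -1.1]
grip_width: 0.0451
```

Run:
```python
from h import *
import pickle
o=get_obs();im=camera("wrist");cv2.imwrite("pics/w1.png",im[:,:,::-1]);pickle.dump(o,open("pics/w1.pkl","wb"))
to([.537,-.303,.20],-72,o)
```

```text
t 1.48 pos [0.6038 0.1604 0.2606] yaw -43.84 f [ 0.0284  0.678  -1.1428] m [-0.0333  0.0965 -0.0529] w 0.0451
tilt z [ 0.0031 -0.0006 -1.    ]  offset [27.2644 38.0616  6.0705] |47.2| rot [-0.1349 -0.1255 28.1566]
```

View pics/w1.png

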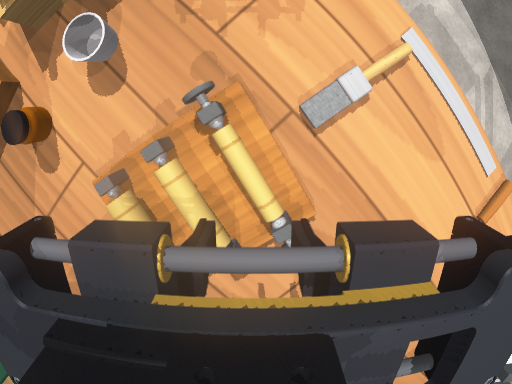

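Run:
```python
from h import *
import pickle
o=pickle.load(open("pics/w1.pkl","rb"));im=cv2.imread("pics/w1.png")
hsv=cv2.cvtColor(im,cv2.COLOR_BGR2HSV)
for p in [(245,165),(240,150),(205,190),(200,190),(222,150),(170,205),(255,240),(210,190)]: print(p,hsv[p[1],p[0]])
m=cv2.inRange(hsv,(20,70,120),(32,190,255)); m[:, :205]=0;m[:120]=0;m[225:]=0;m[:,290:]=0
n,l,st,ce=cv2.connectedComponentsWithStats(m)
k=l[165,245];print(k,st[k]); M=(l==k)
vis=im.copy();vis[M]=(0,0,255);cv2.imwrite("pics/v1.png",cv2.resize(vis[90:260,90:330],None,fx=3,fy=3))
L=[];Rr=[]
for r in range(135,205,3):
    xs=np.where(M[r])[0]
    L.append(onz("wrist",(xs.min()-.5,r),.06,o));Rr.append(onz("wrist",(xs.max()+.5,r),.06,o))
L=np.array(L);Rr=np.array(Rr)
def fit(P):
    c=P[:,:2].mean(0);u,s,v=np.linalg.svd(P[:,:2]-c);d=v[0]*np.sign(v[0][1]);n=np.array([d[1],-d[0]]);return c,d,n,s[1]/np.sqrt(len(P))
cl,dl,nl,sl=fit(L);cr,dr,nr,sr=fit(Rr)
print(np.degrees(np.arctan2(dl[1],dl[0])),np.degrees(np.arctan2(dr[1],dr[0])),sl,sr)
d=(dl+dr)/2;d/=np.linalg.norm(d);nn=np.array([d[1],-d[0]])
a,b=cl@nn,cr@nn;print("edges n",a,b,"width",b-a)
# exact tube axis: camera perp offset
c,_=ray("wrist",(250,190),o);h=c[2]-.06;cn=c[:2]@nn
t1,t2=np.arctan2(a-cn,h),np.arctan2(b-cn,h);tm=(t1+t2)/2;half=abs(t2-t1)/2
ax=cn+h*np.tan(tm);rad=np.hypot(h,ax-cn)*np.sin(half)
print("axis n",ax,"radius",rad,"ang",np.degrees(np.arctan2(d[1],d[0])))
for p in [(222,125),(278,217)]:print(onz("wrist",p,.06,o))
print("top-based n",np.array([.5996,.1667])@nn, "pt: y=.16 -> x=",(ax-nn[1]*.16)/nn[0])
```

```text
(245, 165) [ 25 107 252]
(240, 150) [ 24 120 247]
(205, 190) [ 15 169 196]
(200, 190) [ 15 168 203]
(222, 150) [ 18 150 179]
(170, 205) [ 15 168 216]
(255, 240) [ 14 167 209]
(210, 190) [ 15 168 190]
1 [ 213  124   70   98 2037]
76.731170823141 76.98892505322902 0.0007470422487437046 0.0007579532451993604
edges n 0.531528501666711 0.5567621281130289 width 0.02523362644631799
axis n 0.5441967588869161 radius 0.012520984239956276 ang 76.860047938185
[0.6157 0.2276 0.06  ]
[0.5844 0.0937 0.06  ]
top-based n 0.5460051077073209 pt: y=.16 -> x= 0.5961789669376457
```

View pics/v1.png

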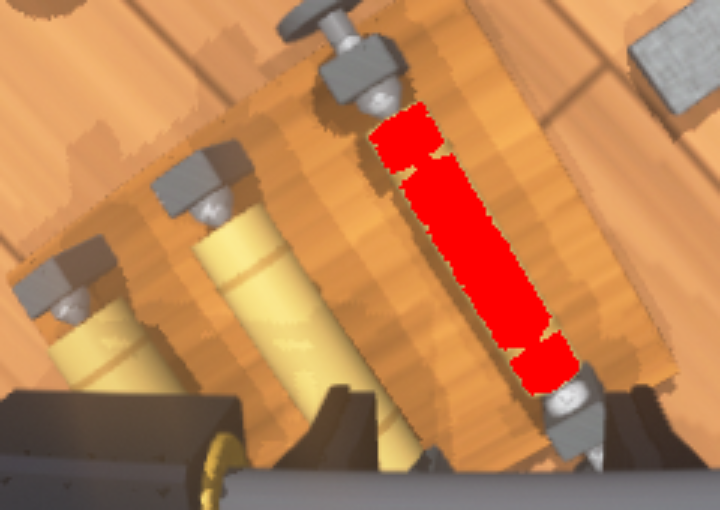

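drive_tool(plan=[{"offset": [18.0,26,3],"delta_rot": [0,0,28.2],"jaw": 4.5},{"offset": [18.0,26,3],"delta_rot": [0,0,28.2],"jaw": 4.5},{"offset": [18.0,26,3],"delta_rot": [0,0,28.2],"jaw": 4.5},{"offset": [18.0,26,3],"delta_rot": [0,0,28.2],"jaw": 4.5},{"offset": [18.0,26,3],"delta_rot": [0,0,28.2],"jaw": 4.5},{"offset": [18.0,26,3],"delta_rot": [0,0,28.2],"jaw": 4.5},{"offset": [18.0,26,3],"delta_rot": [0,0,28.2],"jaw": 4.5},{"offset": [18.0,26,3],"delta_rot": [0,0,28.2],"jaw": 4.5}])

```text
time: 2.2
position: [0.5517, -0.1523, 0.23]
tool_rot: [0.812, -0.583, -0.0, 0.001]
ft_force: [-0.3, 0.0, 0.5]
grip_width: 0.0449
```

```bash
python3 -c "
from h import *
to([.537,-.303,.21],-72)"
```

```text
t 2.20 pos [ 0.5517 -0.1523  0.23  ] yaw -71.38 f [-0.2827  0.0054  0.5476] m [-0.0848  0.1419  0.0163] w 0.0449
tilt z [-0.0011 -0.0008 -1.    ]  offset [13.813   6.2069  2.012 ] |15.3| rot [ 0.0769 -0.0248  0.6229]
```

drive_tool(plan=[{"offset": [13.8,6.2,2],"delta_rot": [0,0,0.6],"jaw": 4.5},{"offset": [13.8,6.2,2],"delta_rot": [0,0,0.6],"jaw": 4.5},{"offset": [13.8,6.2,2],"delta_rot": [0,0,0.6],"jaw": 4.5},{"offset": [13.8,6.2,2],"delta_rot": [0,0,0.6],"jaw": 4.5},{"offset": [13.8,6.2,2],"delta_rot": [0,0,0.6],"jaw": 4.5},{"offset": [13.8,6.2,2],"delta_rot": [0,0,0.6],"jaw": 4.5},{"offset": [13.8,6.2,2],"delta_rot": [0,0,0.6],"jaw": 4.5},{"offset": [13.8,6.2,2],"delta_rot": [0,0,0.6],"jaw": 4.5}])

```text
time: 2.87
position: [0.5381, -0.2979, 0.2105]
tool_rot: [0.81, -0.587, -0.001, -0.0]
ft_force: [0.1, 0.0, -0.1]
grip_width: 0.045
```

Run:
```python
from h import *
import pickle
o=get_obs();im=camera("wrist");cv2.imwrite("pics/w2.png",im[:,:,::-1]);pickle.dump(o,open("pics/w2.pkl","wb"))
to([.537,-.303,.20],-72,o)
print(proj("wrist",[.537,-.303,.076],o))
x0,y0=150,90
cv2.imwrite("pics/w2z.png",cv2.resize(im[60:230,130:380,::-1],None,fx=3.2,fy=3.2,interpolation=cv2.INTER_CUBIC))
```

```text
t 2.87 pos [ 0.5381 -0.2979  0.2105] yaw -71.90 f [ 0.0955  0.0238 -0.1008] m [-0.0437  0.165   0.0326] w 0.0450
tilt z [-0.0006  0.001  -1.    ]  offset [0.4494 0.2667 1.0535] |1.2| rot [0.0139 0.0669 0.1038]
[258.3422 184.8741]
```

View pics/w2z.png

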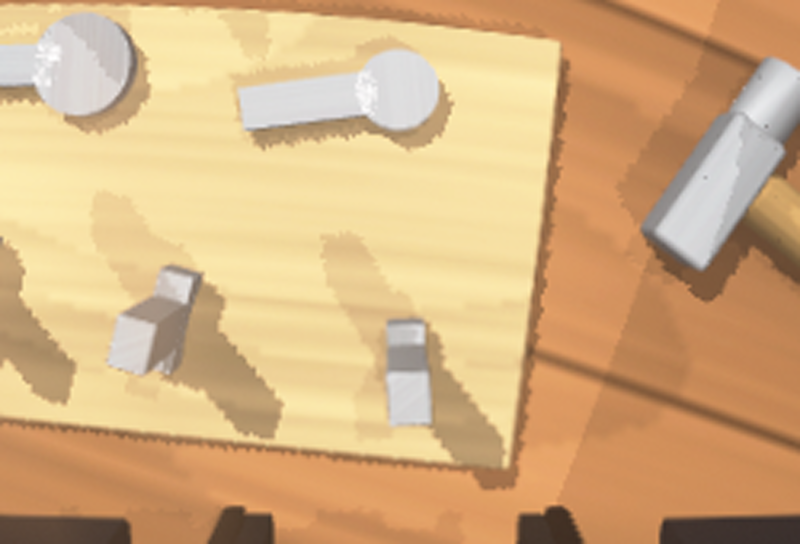

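Run:
```python
from h import *
import pickle
o=pickle.load(open("pics/w2.pkl","rb"))
P=[onz("wrist",(x/3.2+130-.35,y/3.2+60-.35),.076,o) for x,y in [(388,371),(428,368),(432.5,423),(391,426)]]
P=np.array(P)[:,:2];print(P,P.mean(0))
def a(v):return np.degrees(np.arctan2(v[1],v[0]))
print("x-edges",a(P[0]-P[3]),a(P[1]-P[2]),np.linalg.norm(P[0]-P[3]),np.linalg.norm(P[1]-P[2]))
print("y-edges",a(P[1]-P[0]),a(P[2]-P[3]),np.linalg.norm(P[1]-P[0]),np.linalg.norm(P[3]-P[2]))
# foot far edge
Q=np.array([onz("wrist",(x/3.2+130-.35,y/3.2+60-.35),.034,o) for x,y in [(388,320),(424,320)]]);print(Q,a(Q[1]-Q[0]))
to([P.mean(0)[0],P.mean(0)[1],.10],-72,o)
```

```text
[[ 0.5439 -0.2927]
 [ 0.5488 -0.3045]
 [ 0.532  -0.3117]
 [ 0.5269 -0.2992]] [ 0.5379 -0.302 ]
x-edges 21.01821222943184 23.13673064516803 0.01823061688386887 0.018254644364839704
y-edges -67.48694609280975 -67.6109993536418 0.012789181339027867 0.01346349583529166
[[ 0.553  -0.2894  0.034 ]
 [ 0.557  -0.3017  0.034 ]] -71.86441339979304
t 2.87 pos [ 0.5381 -0.2979  0.2105] yaw -71.90 f [ 0.0955  0.0238 -0.1008] m [-0.0437  0.165   0.0326] w 0.0450
tilt z [-0.0006  0.001  -1.    ]  offset [ 0.3989  0.1477 11.0535] |11.1| rot [0.0139 0.0669 0.1038]
```

drive_tool(plan=[{"offset": [0.4,0.15,3],"delta_rot": [0,0,-2.8],"jaw": 4},{"offset": [0.4,0.15,6],"delta_rot": [0,0,-2.8],"jaw": 4},{"offset": [0.4,0.15,9],"delta_rot": [0,0,-2.8],"jaw": 4},{"offset": [0.4,0.15,11],"delta_rot": [0,0,-2.8],"jaw": 4},{"offset": [0.4,0.15,12],"delta_rot": [0,0,-2.8],"jaw": 4},{"offset": [0.4,0.15,12],"delta_rot": [0,0,-2.8],"jaw": 4},{"offset": [0.4,0.15,12],"delta_rot": [0,0,-2.8],"jaw": 4},{"offset": [0.4,0.15,12],"delta_rot": [0,0,-2.8],"jaw": 4}])

```text
time: 3.58
position: [0.5393, -0.3044, 0.0922]
tool_rot: [0.823, -0.568, 0.002, 0.0]
ft_force: [0.4, 0.3, -0.5]
grip_width: 0.0401
```

Run:
```python
from h import *
import pickle
o=get_obs();im=camera("wrist");cv2.imwrite("pics/w3.png",im[:,:,::-1]);pickle.dump(o,open("pics/w3.pkl","wb"))
to([.538,-.302,.038],-69,o)
print(proj("wrist",[.538,-.302,.076],o))
cv2.imwrite("pics/w3z.png",cv2.resize(im[100:300,130:380,::-1],None,fx=3,fy=3,interpolation=cv2.INTER_CUBIC))
```

```text
t 3.58 pos [ 0.5393 -0.3044  0.0922] yaw -69.18 f [ 0.4416  0.291  -0.5015] m [-0.063   0.0975  0.054 ] w 0.0401
tilt z [ 0.0025 -0.0021 -1.    ]  offset [-0.2799  0.042   5.42  ] |5.4| rot [-0.0906 -0.1613 -0.1834]
[249.9509 226.0916]
```

View pics/w3z.png

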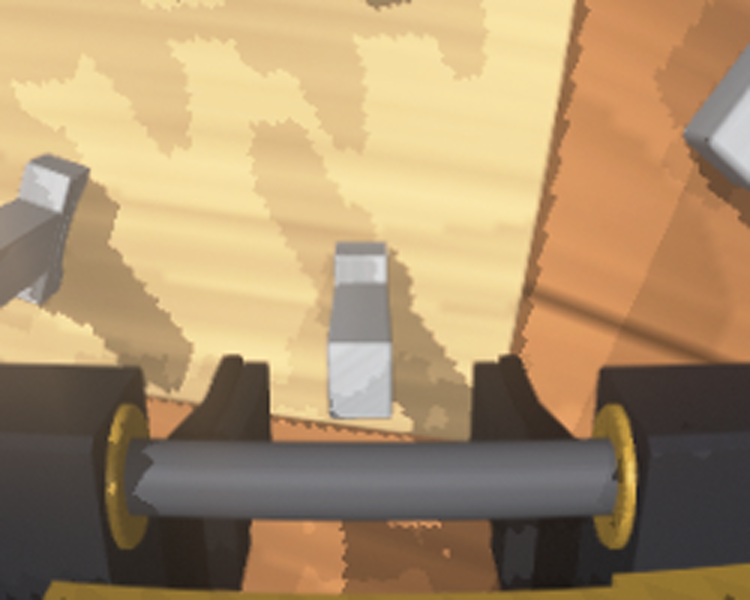

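drive_tool(plan=[{"offset": [-0.28,0.05,1],"delta_rot": [0,0,0],"jaw": 4},{"offset": [-0.28,0.05,2.5],"delta_rot": [0,0,0],"jaw": 4},{"offset": [-0.28,0.05,4],"delta_rot": [0,0,0],"jaw": 4},{"offset": [-0.28,0.05,5],"delta_rot": [0,0,0],"jaw": 4},{"offset": [-0.28,0.05,5.4],"delta_rot": [0,0,0],"jaw": 4},{"offset": [-0.28,0.05,5.4],"delta_rot": [0,0,0],"jaw": 4},{"offset": [-0.28,0.05,5.4],"delta_rot": [0,0,0],"jaw": 4},{"offset": [-0.28,0.05,5.4],"delta_rot": [0,0,0],"jaw": 3}])

```text
time: 4.3
position: [0.5371, -0.302, 0.0373]
tool_rot: [0.823, -0.568, 0.001, 0.0]
ft_force: [0.5, 0.3, -0.7]
grip_width: 0.0375
```

Run:
```python
from h import *
to([.538,-.302,.038],-69)
```

```text
t 4.30 pos [ 0.5371 -0.302   0.0373] yaw -69.24 f [ 0.5438  0.2506 -0.7045] m [-0.0939  0.1297 -0.0145] w 0.0375
tilt z [ 0.0013 -0.001  -1.    ]  offset [ 0.0284 -0.088  -0.0702] |0.1| rot [-0.0472 -0.0816 -0.2417]
```

drive_tool(plan=[{"offset": [0,0,0],"delta_rot": [0,0,0],"jaw": 2.2},{"offset": [0,0,0],"delta_rot": [0,0,0],"jaw": 1.7},{"offset": [0,0,0],"delta_rot": [0,0,0],"jaw": 1.4},{"offset": [0,0,0],"delta_rot": [0,0,0],"jaw": 1},{"offset": [0,0,0],"delta_rot": [0,0,0],"jaw": 0.5},{"offset": [0,0,0],"delta_rot": [0,0,0],"jaw": 0.5},{"offset": [0,0,0],"delta_rot": [0,0,0],"jaw": 0.5},{"offset": [0,0,0],"delta_rot": [0,0,0],"jaw": 0.5}], squeeze=15)

```text
time: 4.97
position: [0.5367, -0.3018, 0.0368]
tool_rot: [0.823, -0.568, 0.0, 0.0]
ft_force: [0.1, -0.6, 2.3]
grip_width: 0.0141
```

drive_tool(plan=[{"offset": [0,0,-0.1],"delta_rot": [0,0,0],"jaw": 0.5},{"offset": [0,0,-0.3],"delta_rot": [0,0,0],"jaw": 0.5},{"offset": [0,0,-1],"delta_rot": [0,0,0],"jaw": 0.5},{"offset": [0,0,-3],"delta_rot": [0,0,0],"jaw": 0.5},{"offset": [0,0,-6],"delta_rot": [0,0,0],"jaw": 0.5},{"offset": [0,0,-9],"delta_rot": [0,0,0],"jaw": 0.5},{"offset": [0,0,-12],"delta_rot": [0,0,0],"jaw": 0.5},{"offset": [0,0,-14],"delta_rot": [0,0,0],"jaw": 0.5}])

```text
time: 5.63
position: [0.5373, -0.3021, 0.18]
tool_rot: [0.823, -0.568, 0.002, 0.0]
ft_force: [0.8, -0.1, -0.4]
grip_width: 0.014
```

Run:
```python
from h import *
o=get_obs()
to([.595,.160,.20],-103.1,o)
im=camera("scene");cv2.imwrite("pics/s4.png",im[:,:,::-1])
im=camera("wrist");cv2.imwrite("pics/w4.png",im[:,:,::-1])
```

```text
t 5.63 pos [ 0.5373 -0.3021  0.18  ] yaw -69.24 f [ 0.768  -0.0694 -0.4174] m [-0.0677  0.1633 -0.0019] w 0.0140
tilt z [ 0.003  -0.0024 -1.    ]  offset [-41.1617 -21.7806  -2.0952] |46.6| rot [-0.1622 -0.1502 33.8637]
```

View pics/s4.png

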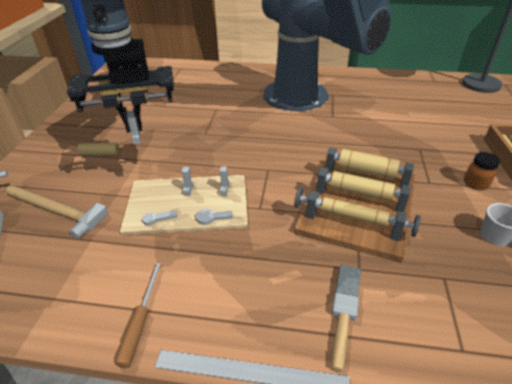

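View pics/w4.png

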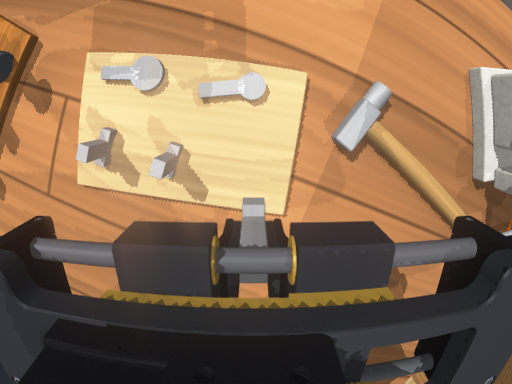

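drive_tool(plan=[{"offset": [-3,-1.5,-0.5],"delta_rot": [0,0,5],"jaw": 0.5},{"offset": [-6.5,-3.4,-1],"delta_rot": [0,0,10],"jaw": 0.5},{"offset": [-10,-5.3,-2],"delta_rot": [0,0,16],"jaw": 0.5},{"offset": [-13.5,-7.2,-2],"delta_rot": [0,0,22],"jaw": 0.5},{"offset": [-17,-9,-2],"delta_rot": [0,0,28],"jaw": 0.5},{"offset": [-20.5,-10.9,-2],"delta_rot": [0,0,33.9],"jaw": 0.5},{"offset": [-24,-12.8,-2],"delta_rot": [0,0,33.9],"jaw": 0.5},{"offset": [-27.5,-14.6,-2],"delta_rot": [0,0,33.9],"jaw": 0.5}])

```text
time: 6.4
position: [0.5745, 0.0094, 0.1953]
tool_rot: [-0.621, 0.783, 0.001, -0.001]
ft_force: [1.1, 0.3, -0.4]
grip_width: 0.0139
```

Run:
```python
from h import *
to([.5962,.1619,.15],-103.1)
```

```text
t 6.40 pos [0.5745 0.0094 0.1953] yaw -103.16 f [ 1.1052  0.3179 -0.3745] m [ 0.0074  0.2021 -0.0219] w 0.0139
tilt z [-0.0025  0.0005 -1.    ]  offset [-15.3428   1.3498   4.5274] |16.1| rot [ 0.1475 -0.0048 -0.0625]
```

drive_tool(plan=[{"offset": [-3.5,0.4,0],"delta_rot": [0,0,0],"jaw": 0.5},{"offset": [-7,0.7,0.5],"delta_rot": [0,0,0],"jaw": 0.5},{"offset": [-10.5,1,1.5],"delta_rot": [0,0,0],"jaw": 0.5},{"offset": [-13.5,1.2,3],"delta_rot": [0,0,0],"jaw": 0.5},{"offset": [-15,1.3,4.2],"delta_rot": [0,0,0],"jaw": 0.5},{"offset": [-15.3,1.3,4.5],"delta_rot": [0,0,0],"jaw": 0.5},{"offset": [-15.3,1.3,4.5],"delta_rot": [0,0,0],"jaw": 0.5},{"offset": [-15.3,1.3,4.5],"delta_rot": [0,0,0],"jaw": 0.5}])

```text
time: 7.07
position: [0.5973, 0.158, 0.151]
tool_rot: [-0.621, 0.784, 0.0, -0.001]
ft_force: [0.5, 0.2, -0.2]
grip_width: 0.014
```

Run:
```python
from h import *
import pickle
o=get_obs();to([.5962,.1619,.105],-103.1,o)
pickle.dump(o,open("pics/w5.pkl","wb"))
s=camera("scene");im=camera("wrist");cv2.imwrite("pics/w5.png",im[:,:,::-1]);cv2.imwrite("pics/s5.png",s[:,:,::-1])
a=cv2.resize(s[110:240,290:430,::-1],None,fx=4,fy=4,interpolation=cv2.INTER_CUBIC)
cv2.imwrite("pics/s5z.png",a)
cv2.imwrite("pics/w5z.png",cv2.resize(im[90:300,140:370,::-1],None,fx=2.8,fy=2.8,interpolation=cv2.INTER_CUBIC))
```

```text
t 7.07 pos [0.5973 0.158  0.151 ] yaw -103.17 f [ 0.506  0.242 -0.172] m [-0.0761  0.1689 -0.    ] w 0.0140
tilt z [-0.0016 -0.001  -1.    ]  offset [-0.3637  0.1902  4.5955] |4.6| rot [ 0.0768 -0.0767 -0.0693]
```

View pics/s5z.png

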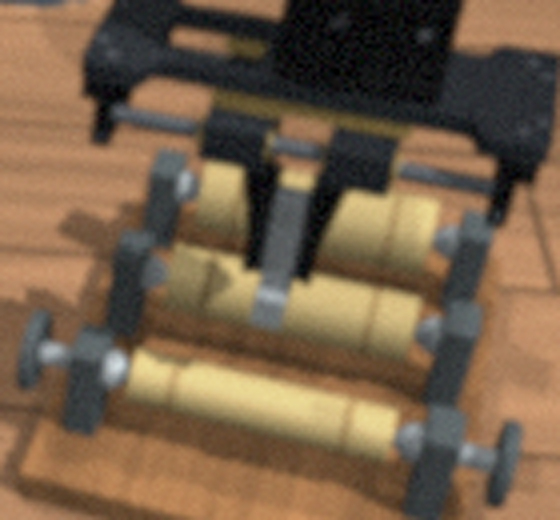

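View pics/w5z.png

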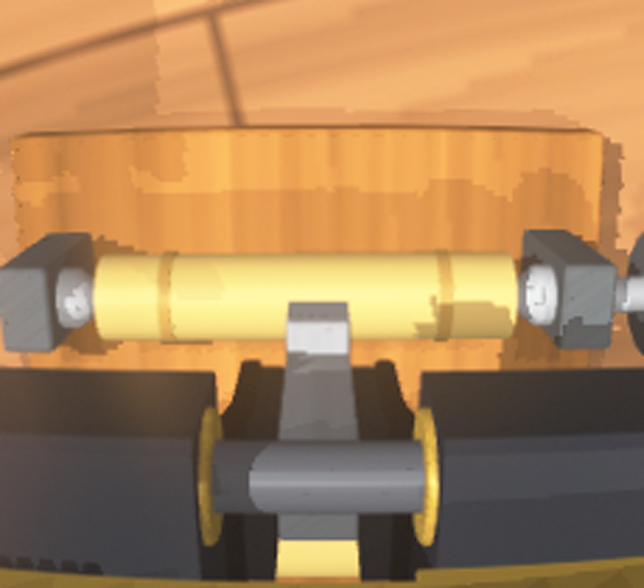

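Run:
```python
from h import *
import pickle
o=pickle.load(open("pics/w5.pkl","rb"))
th=np.radians(76.9);nn=np.array([np.sin(th),-np.cos(th)]);d=np.array([np.cos(th),np.sin(th)])
px=lambda x,y:(x/2.8+140-.35,y/2.8+90-.35)
c,_=ray("wrist",(250,190),o);cn=c[:2]@nn
for x in (120,220,400,500):
    a=onz("wrist",px(x,254),.06,o)[:2]@nn;b=onz("wrist",px(x,339),.06,o)[:2]@nn
    h=c[2]-.06;t1,t2=np.arctan2(a-cn,h),np.arctan2(b-cn,h);ax=cn+h*np.tan((t1+t2)/2);print("axis n",ax,"r",np.hypot(h,ax-cn)*np.sin(abs(t2-t1)/2))
e=[onz("wrist",px(x,304),o["position"][2]-.0248,o)[:2] for x in (290,346)]
print("foot edge n",[p@nn for p in e],"-> leaf n",np.mean([p@nn for p in e])-.0162,"TCP n",o["position"][:2]@nn, "width",(e[0]-e[1])@d)
for x in (95,518): print(onz("wrist",px(x,296),.06,o)[:2]@d)
print(o["position"][:2]@d)
```

```text
axis n 0.5440705972192824 r 0.013696962610661102
axis n 0.5440680945977734 r 0.01350121012165398
axis n 0.5439604375493446 r 0.013485258531864363
axis n 0.5438404074430856 r 0.013662135395959507
foot edge n [np.float64(0.5614442684886916), np.float64(0.5614180242857562)] -> leaf n 0.5452311463872239 TCP n 0.5459491732684321 width 0.01312109187726245
0.3618625298806704
0.22507210982672315
0.28923829509724125
```

drive_tool(plan=[{"offset": [-0.1,0.12,1],"delta_rot": [0,0,0],"jaw": 0.5},{"offset": [-0.2,0.12,2],"delta_rot": [0,0,0],"jaw": 0.5},{"offset": [-0.3,0.12,3],"delta_rot": [0,0,0],"jaw": 0.5},{"offset": [-0.3,0.12,4],"delta_rot": [0,0,0],"jaw": 0.5},{"offset": [-0.3,0.12,4.6],"delta_rot": [0,0,0],"jaw": 0.5},{"offset": [-0.3,0.12,4.8],"delta_rot": [0,0,0],"jaw": 0.5},{"offset": [-0.3,0.12,4.8],"delta_rot": [0,0,0],"jaw": 0.5},{"offset": [-0.3,0.12,4.8],"delta_rot": [0,0,0],"jaw": 0.5}])

```text
time: 7.83
position: [0.5973, 0.1625, 0.1034]
tool_rot: [-0.622, 0.783, -0.0, -0.0]
ft_force: [-0.1, -0.1, -0.5]
grip_width: 0.0141
```

```bash
cat >> h.py <<'E'
th=np.radians(76.9);nn=np.array([np.sin(th),-np.cos(th)]);dd=np.array([np.cos(th),np.sin(th)])
def st(o=None):
    o=o or get_obs();f=o["ft_force"];m=o["moment"]
    print("t %.2f n %.4f s %.4f z %.4f | f_n %.2f f_s %.2f f_z %.2f | m_s %.3f m_n %.3f | w %.4f"%(o["time"],o["position"][:2]@nn,o["position"][:2]@dd,o["position"][2],f[:2]@nn,f[:2]@dd,f[2],m[:2]@dd,m[:2]@nn,o["grip_width"]))
E
python3 - <<'E'
from h import *
import pickle
o=get_obs();st(o);to([.5962,.1619,.0941],-103.1,o)
pickle.dump(o,open("pics/w6.pkl","wb"))
im=camera("wrist");cv2.imwrite("pics/w6.png",im[:,:,::-1])
cv2.imwrite("pics/w6z.png",cv2.resize(im[130:300,140:370,::-1],None,fx=3.2,fy=3.2,interpolation=cv2.INTER_CUBIC))
E
```

```text
t 7.83 n 0.5450 s 0.2937 z 0.1034 | f_n -0.04 f_s -0.15 f_z -0.48 | m_s 0.189 m_n -0.024 | w 0.0141
t 7.83 pos [0.5973 0.1625 0.1034] yaw -103.13 f [-0.0766 -0.1319 -0.4844] m [ 0.0197  0.1896 -0.0148] w 0.0141
tilt z [-0. -0. -1.]  offset [0.0839 0.0966 0.9296] |0.9| rot [ 0.0011 -0.0023 -0.0331]
```

View pics/w6z.png

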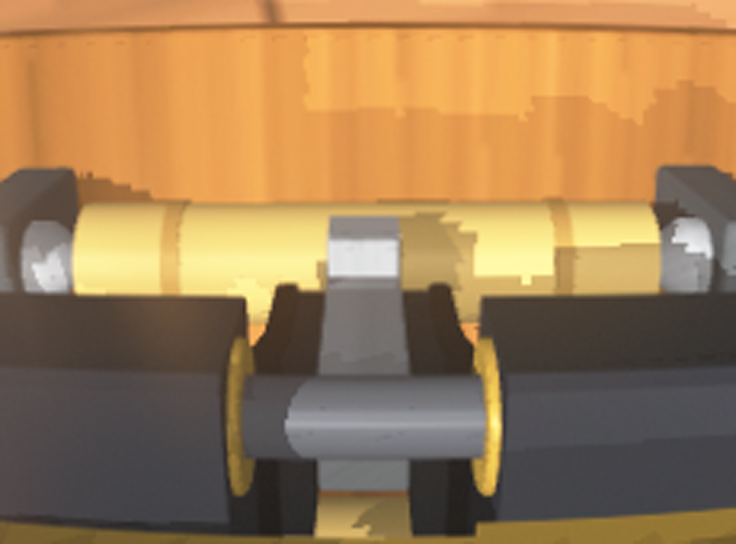

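Run:
```python
from h import *
import pickle
o=pickle.load(open("pics/w6.pkl","rb"))
px=lambda x,y:(x/3.2+140-.35,y/3.2+130-.35)
c,_=ray("wrist",(250,190),o);cn=c[:2]@nn
a=np.mean([onz("wrist",px(x,202.5),.06,o)[:2]@nn for x in (200,450)]);b=np.mean([onz("wrist",px(x,323),.06,o)[:2]@nn for x in (255,470)])
h=c[2]-.06;t1,t2=np.arctan2(a-cn,h),np.arctan2(b-cn,h);ax=cn+h*np.tan((t1+t2)/2);print("axis n",ax,"r",np.hypot(h,ax-cn)*np.sin(abs(t2-t1)/2))
print("axis from upper edge w/ r=14", cn+h*np.tan(t1-np.sign(t1-t2)*np.arcsin(.014/np.hypot(h,ax-cn))))
e=np.mean([onz("wrist",px(x,217),o["position"][2]-.0248,o)[:2]@nn for x in (332,398)])
print("leaf n",e-.0162,"TCP n",o["position"][:2]@nn)
```

```text
axis n 0.544499192559386 r 0.013834710323203275
axis from upper edge w/ r=14 0.5443236777449656
leaf n 0.5447841824520463 TCP n 0.5449558597726486
```

drive_tool(plan=[{"offset": [0,0.03,0.2],"delta_rot": [0,0,0],"jaw": 0.5},{"offset": [0,0.03,0.4],"delta_rot": [0,0,0],"jaw": 0.5},{"offset": [0,0.03,0.6],"delta_rot": [0,0,0],"jaw": 0.5},{"offset": [0,0.03,0.7],"delta_rot": [0,0,0],"jaw": 0.5},{"offset": [0,0.03,0.75],"delta_rot": [0,0,0],"jaw": 0.5},{"offset": [0,0.03,0.75],"delta_rot": [0,0,0],"jaw": 0.5},{"offset": [0,0.03,0.75],"delta_rot": [0,0,0],"jaw": 0.5},{"offset": [0,0.03,0.75],"delta_rot": [0,0,0],"jaw": 0.5}])

```text
time: 8.55
position: [0.597, 0.1625, 0.0961]
tool_rot: [-0.622, 0.783, -0.0, 0.0]
ft_force: [0.3, -0.1, 0.1]
grip_width: 0.0137
```

```bash
python3 -c "
from h import *
st()"
```

```text
t 8.55 n 0.5446 s 0.2936 z 0.0961 | f_n 0.32 f_s -0.01 f_z 0.13 | m_s 0.169 m_n -0.096 | w 0.0137
```

drive_tool(plan=[{"offset": [0,0,0.03],"delta_rot": [0,0,0],"jaw": 0.5},{"offset": [0,0,0.06],"delta_rot": [0,0,0],"jaw": 0.5},{"offset": [0,0,0.09],"delta_rot": [0,0,0],"jaw": 0.5},{"offset": [0,0,0.12],"delta_rot": [0,0,0],"jaw": 0.5},{"offset": [0,0,0.12],"delta_rot": [0,0,0],"jaw": 0.5},{"offset": [0,0,0.12],"delta_rot": [0,0,0],"jaw": 0.5},{"offset": [0,0,0.12],"delta_rot": [0,0,0],"jaw": 0.5},{"offset": [0,0,0.12],"delta_rot": [0,0,0],"jaw": 0.5}])

```text
time: 9.22
position: [0.5969, 0.1625, 0.0949]
tool_rot: [-0.622, 0.783, -0.0, 0.0]
ft_force: [-0.5, -0.4, -0.6]
grip_width: 0.0143
```

```bash
python3 -c "
from h import *
st()"
```

```text
t 9.22 n 0.5446 s 0.2936 z 0.0949 | f_n -0.39 f_s -0.55 f_z -0.57 | m_s 0.187 m_n -0.092 | w 0.0143
```

drive_tool(plan=[{"offset": [0,0,0.02],"delta_rot": [0,0,0],"jaw": 0.5},{"offset": [0,0,0.04],"delta_rot": [0,0,0],"jaw": 0.5},{"offset": [0,0,0.06],"delta_rot": [0,0,0],"jaw": 0.5},{"offset": [0,0,0.06],"delta_rot": [0,0,0],"jaw": 0.5},{"offset": [0,0,0.06],"delta_rot": [0,0,0],"jaw": 0.5},{"offset": [0,0,0.06],"delta_rot": [0,0,0],"jaw": 0.5},{"offset": [0,0,0.06],"delta_rot": [0,0,0],"jaw": 0.5},{"offset": [0,0,0.06],"delta_rot": [0,0,0],"jaw": 0.5}])

```text
time: 9.88
position: [0.5969, 0.1625, 0.0943]
tool_rot: [-0.622, 0.783, -0.0, 0.0]
ft_force: [0.5, 0.1, -1.0]
grip_width: 0.014
```

```bash
python3 -c "
from h import *
st()"
```

```text
t 9.88 n 0.5445 s 0.2936 z 0.0943 | f_n 0.42 f_s 0.23 f_z -1.03 | m_s 0.147 m_n -0.071 | w 0.0140
```

drive_tool(plan=[{"offset": [0,0,0.02],"delta_rot": [0,0,0],"jaw": 0.5},{"offset": [0,0,0.04],"delta_rot": [0,0,0],"jaw": 0.5},{"offset": [0,0,0.06],"delta_rot": [0,0,0],"jaw": 0.5},{"offset": [0,0,0.06],"delta_rot": [0,0,0],"jaw": 0.5},{"offset": [0,0,0.06],"delta_rot": [0,0,0],"jaw": 0.5},{"offset": [0,0,0.06],"delta_rot": [0,0,0],"jaw": 0.5},{"offset": [0,0,0.06],"delta_rot": [0,0,0],"jaw": 0.5},{"offset": [0,0,0.06],"delta_rot": [0,0,0],"jaw": 0.5}])

```text
time: 10.55
position: [0.5969, 0.1625, 0.0936]
tool_rot: [-0.622, 0.783, 0.0, -0.0]
ft_force: [-0.6, 0.4, -1.5]
grip_width: 0.014
```

```bash
python3 -c "
from h import *
st()"
```

```text
t 10.55 n 0.5445 s 0.2936 z 0.0936 | f_n -0.71 f_s 0.20 f_z -1.52 | m_s 0.101 m_n -0.031 | w 0.0140
```

drive_tool(plan=[{"offset": [0,0,0.02],"delta_rot": [0,0,0],"jaw": 0.5},{"offset": [0,0,0.04],"delta_rot": [0,0,0],"jaw": 0.5},{"offset": [0,0,0.06],"delta_rot": [0,0,0],"jaw": 0.5},{"offset": [0,0,0.06],"delta_rot": [0,0,0],"jaw": 0.5},{"offset": [0,0,0.06],"delta_rot": [0,0,0],"jaw": 0.5},{"offset": [0,0,0.06],"delta_rot": [0,0,0],"jaw": 0.5},{"offset": [0,0,0.06],"delta_rot": [0,0,0],"jaw": 0.5},{"offset": [0,0,0.06],"delta_rot": [0,0,0],"jaw": 0.5}])

```text
time: 11.22
position: [0.597, 0.1625, 0.0934]
tool_rot: [-0.622, 0.783, -0.0, 0.0]
ft_force: [-1.9, -0.4, 5.1]
grip_width: 0.0143
```

```bash
python3 -c "
from h import *
st()
c=camera('scene');st();c=camera('scene');st()
a=c[110:240,290:430,::-1];cv2.imwrite('pics/s7z.png',cv2.resize(a,None,fx=4.5,fy=4.5,interpolation=cv2.INTER_CUBIC))"
```

```text
t 11.22 n 0.5446 s 0.2936 z 0.0934 | f_n -1.74 f_s -0.79 f_z 5.14 | m_s 0.452 m_n -0.118 | w 0.0143
t 11.27 n 0.5446 s 0.2936 z 0.0934 | f_n -1.62 f_s -0.63 f_z 5.12 | m_s 0.413 m_n -0.200 | w 0.0140
t 11.32 n 0.5446 s 0.2936 z 0.0934 | f_n -0.71 f_s -1.01 f_z 5.62 | m_s 0.473 m_n -0.203 | w 0.0138
```

View pics/s7z.png

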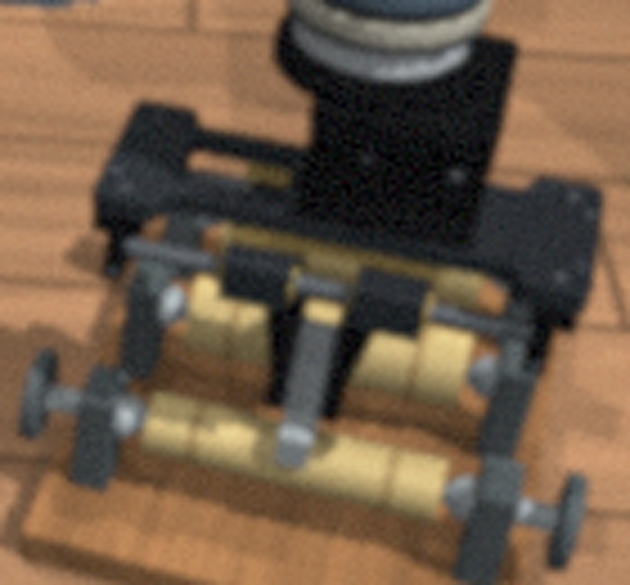

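drive_tool(plan=[{"offset": [0,0.02,0],"delta_rot": [0,0,0],"jaw": 0.5},{"offset": [0,0.03,0],"delta_rot": [0,0,0],"jaw": 0.5},{"offset": [0,0.03,0],"delta_rot": [0,0,0],"jaw": 0.5},{"offset": [0,0.03,0],"delta_rot": [0,0,0],"jaw": 0.5},{"offset": [0,0.03,0],"delta_rot": [0,0,0],"jaw": 0.5},{"offset": [0,0.03,0],"delta_rot": [0,0,0],"jaw": 0.5},{"offset": [0,0.03,0],"delta_rot": [0,0,0],"jaw": 0.5},{"offset": [0,0.03,0],"delta_rot": [0,0,0],"jaw": 0.5}])

```text
time: 11.98
position: [0.597, 0.1625, 0.0934]
tool_rot: [-0.622, 0.783, -0.0, 0.0]
ft_force: [-0.9, -0.5, 4.3]
grip_width: 0.0139
```

```bash
python3 -c "
from h import *
st()
c=camera('wrist');st();cv2.imwrite('pics/w8z.png',cv2.resize(c[130:300,140:370,::-1],None,fx=3.2,fy=3.2,interpolation=cv2.INTER_CUBIC))"
```

```text
t 11.98 n 0.5446 s 0.2936 z 0.0934 | f_n -0.77 f_s -0.74 f_z 4.32 | m_s 0.328 m_n -0.193 | w 0.0139
t 12.03 n 0.5446 s 0.2936 z 0.0934 | f_n -1.11 f_s -0.41 f_z 4.93 | m_s 0.370 m_n -0.195 | w 0.0141
```

View pics/w8z.png

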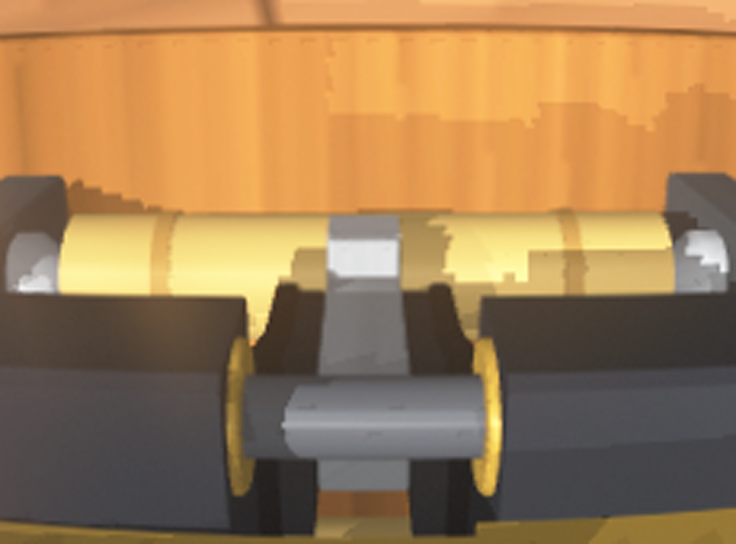

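drive_tool(plan=[{"offset": [0,0.02,0.01],"delta_rot": [0,0,0],"jaw": 0.5},{"offset": [0,0.02,0.01],"delta_rot": [0,0,0],"jaw": 0.5},{"offset": [0,0.02,0.01],"delta_rot": [0,0,0],"jaw": 0.5},{"offset": [0,0.02,0.01],"delta_rot": [0,0,0],"jaw": 0.5},{"offset": [0,0.02,0.01],"delta_rot": [0,0,0],"jaw": 0.5},{"offset": [0,0.02,0.01],"delta_rot": [0,0,0],"jaw": 0.5},{"offset": [0,0.02,0.01],"delta_rot": [0,0,0],"jaw": 0.5},{"offset": [0,0.02,0.01],"delta_rot": [0,0,0],"jaw": 0.5}])

```text
time: 12.7
position: [0.5969, 0.1625, 0.0934]
tool_rot: [-0.622, 0.783, -0.0, 0.0]
ft_force: [-0.2, -1.5, 5.5]
grip_width: 0.0139
```

```bash
python3 -c "
from h import *
st()"
```

```text
t 12.70 n 0.5446 s 0.2936 z 0.0934 | f_n 0.12 f_s -1.49 f_z 5.52 | m_s 0.324 m_n -0.197 | w 0.0139
```

drive_tool(plan=[{"offset": [0,0,0],"delta_rot": [0,0,0],"jaw": 0.5},{"offset": [0,0,0],"delta_rot": [0,0,0],"jaw": 0.5},{"offset": [0,0,0],"delta_rot": [0,0,0],"jaw": 0.5},{"offset": [0,0,0],"delta_rot": [0,0,0],"jaw": 0.5},{"offset": [0,0,0],"delta_rot": [0,0,0],"jaw": 0.5},{"offset": [0,0,0],"delta_rot": [0,0,0],"jaw": 0.5},{"offset": [0,0,0],"delta_rot": [0,0,0],"jaw": 0.5},{"offset": [0,0,0],"delta_rot": [0,0,0],"jaw": 0.5}])

```text
time: 13.37
position: [0.597, 0.1625, 0.0934]
tool_rot: [-0.622, 0.783, -0.0, 0.0]
ft_force: [-0.2, -0.5, 5.1]
grip_width: 0.0139
```

```bash
python3 -c "
from h import *
st()"
```

```text
t 13.37 n 0.5446 s 0.2936 z 0.0934 | f_n -0.11 f_s -0.51 f_z 5.12 | m_s 0.361 m_n -0.229 | w 0.0139
```

drive_tool(plan=[{"offset": [0,0,0],"delta_rot": [0,0,0],"jaw": 0.5},{"offset": [0,0,-0.02],"delta_rot": [0,0,0],"jaw": 0.5},{"offset": [0,0,-0.02],"delta_rot": [0,0,0],"jaw": 1.4},{"offset": [0,0,-0.02],"delta_rot": [0,0,0],"jaw": 1.5},{"offset": [0,0,-0.02],"delta_rot": [0,0,0],"jaw": 1.7},{"offset": [0,0,-0.02],"delta_rot": [0,0,0],"jaw": 2},{"offset": [0,0,-0.02],"delta_rot": [0,0,0],"jaw": 2.5},{"offset": [0,0,-0.02],"delta_rot": [0,0,0],"jaw": 3}])

```text
time: 14.03
position: [0.5962, 0.1627, 0.0927]
tool_rot: [-0.622, 0.783, 0.0, -0.0]
ft_force: [-0.3, -0.6, 0.8]
grip_width: 0.0253
```

```bash
python3 -c "
from h import *
import pickle
o=get_obs();st(o);pickle.dump(o,open('pics/w9.pkl','wb'))
c=camera('wrist');cv2.imwrite('pics/w9z.png',cv2.resize(c[130:300,140:370,::-1],None,fx=3.2,fy=3.2,interpolation=cv2.INTER_CUBIC))
c=camera('scene')
a=c[110:240,290:430,::-1];cv2.imwrite('pics/s9z.png',cv2.resize(a,None,fx=4.5,fy=4.5,interpolation=cv2.INTER_CUBIC))"
```

```text
t 14.03 n 0.5438 s 0.2936 z 0.0927 | f_n -0.20 f_s -0.61 f_z 0.80 | m_s 0.158 m_n -0.114 | w 0.0253
```

View pics/w9z.png

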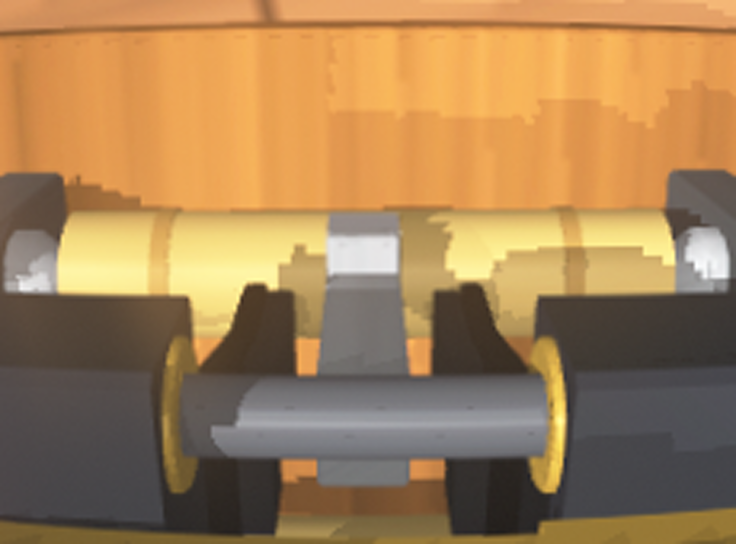

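View pics/s9z.png

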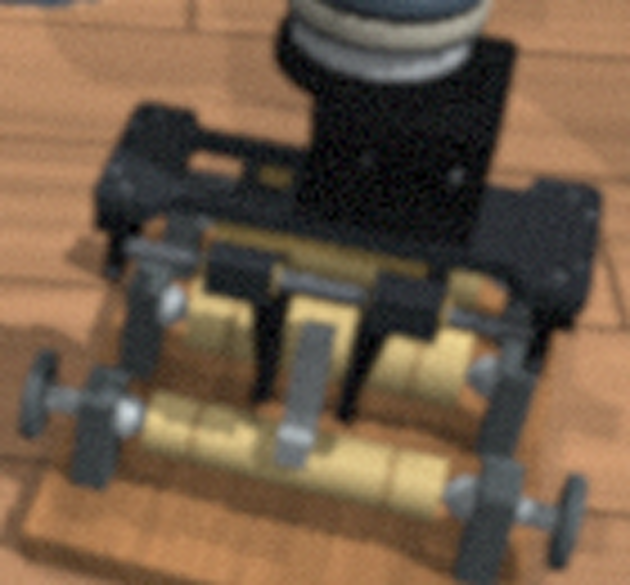

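drive_tool(plan=[{"offset": [0,0,0],"delta_rot": [0,0,0],"jaw": 4},{"offset": [0,0,0],"delta_rot": [0,0,0],"jaw": 4},{"offset": [0,0,-0.5],"delta_rot": [0,0,0],"jaw": 4},{"offset": [0,0,-2],"delta_rot": [0,0,0],"jaw": 4},{"offset": [0,0,-4],"delta_rot": [0,0,0],"jaw": 4},{"offset": [0,0,-7],"delta_rot": [0,0,0],"jaw": 4},{"offset": [0,0,-10],"delta_rot": [0,0,0],"jaw": 4},{"offset": [0,0,-14],"delta_rot": [0,0,0],"jaw": 4}])

```text
time: 14.8
position: [0.5947, 0.1624, 0.2328]
tool_rot: [-0.622, 0.783, 0.001, -0.002]
ft_force: [1.2, -0.2, -0.5]
grip_width: 0.0399
```

drive_tool(plan=[{"offset": [0,2,0],"delta_rot": [0,0,0],"jaw": 4},{"offset": [0,5,0],"delta_rot": [0,0,0],"jaw": 4},{"offset": [0,8,0],"delta_rot": [0,0,0],"jaw": 4},{"offset": [0,11,0],"delta_rot": [0,0,0],"jaw": 4},{"offset": [0,13,0],"delta_rot": [0,0,0],"jaw": 4},{"offset": [0,14,0],"delta_rot": [0,0,0],"jaw": 4},{"offset": [0,14,0],"delta_rot": [0,0,0],"jaw": 4},{"offset": [0,14,0],"delta_rot": [0,0,0],"jaw": 4}])

```text
time: 15.47
position: [0.4612, 0.1946, 0.2338]
tool_rot: [-0.622, 0.783, -0.001, 0.001]
ft_force: [1.0, -0.6, 0.2]
grip_width: 0.0402
```

```bash
python3 -c "
from h import *
import pickle
o=get_obs();st(o);pickle.dump(o,open('pics/w10.pkl','wb'))
c=camera('wrist');cv2.imwrite('pics/w10.png',c[:,:,::-1])
c=camera('scene');cv2.imwrite('pics/s10.png',c[:,:,::-1])
a=c[110:240,290:430,::-1];cv2.imwrite('pics/s10z.png',cv2.resize(a,None,fx=4.5,fy=4.5,interpolation=cv2.INTER_CUBIC))
c=camera('top');cv2.imwrite('pics/t10.png',c[:,:,::-1])"
```

```text
t 15.47 n 0.4051 s 0.2941 z 0.2338 | f_n 1.06 f_s -0.32 f_z 0.21 | m_s 0.143 m_n -0.046 | w 0.0402
```

View pics/w10.png

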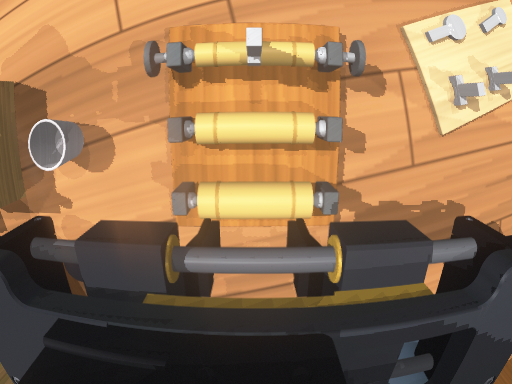

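View pics/s10z.png

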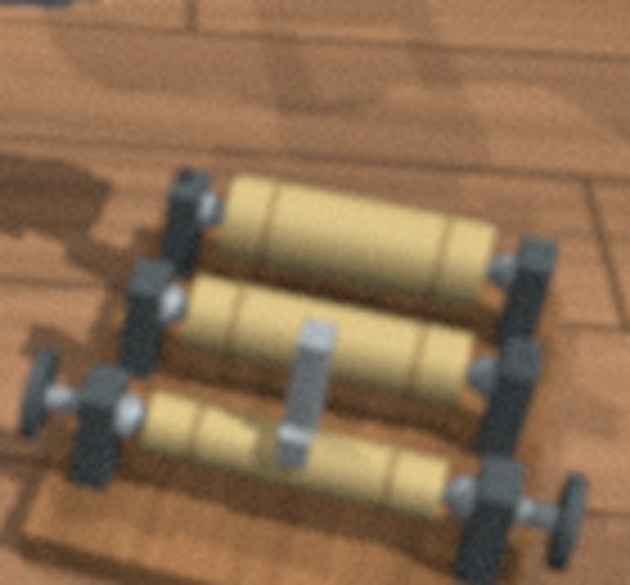

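View pics/t10.png

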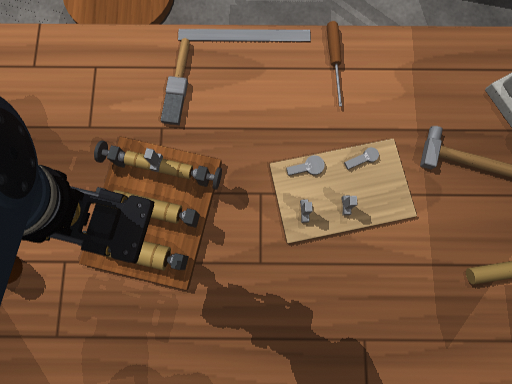

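```bash
python3 -c "
import cv2
a=cv2.imread('pics/w10.png')[15:75,190:320];b=cv2.imread('pics/t10.png')[140:190,90:225]
cv2.imwrite('pics/c10.png',cv2.vconcat([cv2.resize(a,(780,360),interpolation=cv2.INTER_CUBIC)]))
cv2.imwrite('pics/c10b.png',cv2.resize(b,None,fx=5.8,fy=5.8,interpolation=cv2.INTER_CUBIC))"
```

```text
(no output)
```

View pics/c10.png

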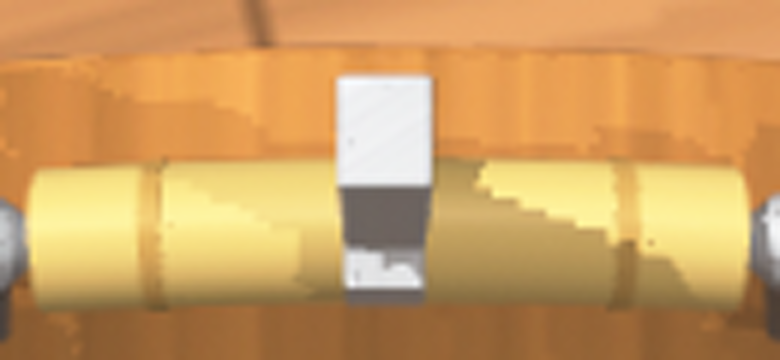

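View pics/c10b.png

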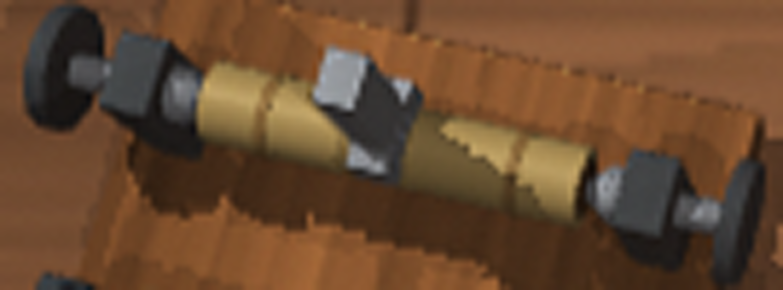

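Run:
```python
from h import *
import pickle
o=pickle.load(open("pics/w10.pkl","rb"))
px=lambda x,y:((x+.5)/6+190-.5,(y+.5)/6+15-.5)
c,_=ray("wrist",(250,190),o);cn=c[:2]@nn;h=c[2]-.06
for x in (250,520):
    a=onz("wrist",px(x,160),.06,o)[:2]@nn;b=onz("wrist",px(x,303),.06,o)[:2]@nn
    t1,t2=np.arctan2(a-cn,h),np.arctan2(b-cn,h);ax=cn+h*np.tan((t1+t2)/2);print("axis n",ax,"r",np.hypot(h,ax-cn)*np.sin(abs(t2-t1)/2))
zt=.0686+.064
n=[onz("wrist",px(385,y),zt,o)[:2]@nn for y in (75,186)];print("top n",n,np.mean(n))
e=[onz("wrist",px(385,y),z,o)[:2]@nn for y,z in ((303,.0686),(290,.0746),(248,.0906))];print("foot",e)
ct=np.array([c2 for c2 in [onz("top",((x+.5)/5.8+90-.5,(y+.5)/5.8+140-.5),zt)[:2]@nn for x,y in [(316,95),(331,46),(374,60),(357,110)]]]);print("top cam top n",ct,ct.mean())
T=[onz("top",((x+.5)/5.8+90-.5,(y+.5)/5.8+140-.5),.06)[:2]@nn for x,y in [(240,66),(222,142),(552,140),(530,210)]];print("top cam tube edges n",T)
t=tri(ray("wrist",px(385,130),o),ray("scene",(320/4.5+290-.4,336/4.5+110-.4)),ray("top",((345+.5)/5.8+90-.5,(78+.5)/5.8+140-.5)));print(t,t[0][:2]@nn)
st()
```

```text
axis n 0.5444268352276658 r 0.013762818827507212
axis n 0.5444060063641603 r 0.013763218587450016
top n [np.float64(0.55398164565511), np.float64(0.5364575563833275)] 0.5452196010192187
foot [np.float64(0.528820599712767), np.float64(0.5302606086338942), np.float64(0.534990915234683)]
top cam top n [0.5394 0.5554 0.5541 0.5377] 0.546644770221354
top cam tube edges n [np.float64(0.5595337705330217), np.float64(0.5325593274090501), np.float64(0.5591922096601613), np.float64(0.5340933661347165)]
(array([0.5987, 0.1632, 0.1309]), [np.float64(0.0007067717343556916), np.float64(0.0026046251253161574), np.float64(0.0021956737311054197)]) 0.5461084847072805
t 15.62 n 0.4060 s 0.2939 z 0.2334 | f_n -0.10 f_s -0.06 f_z -1.00 | m_s 0.142 m_n -0.075 | w 0.0398
```

```bash
python3 -c "
from rig import *
print(hand_in())"
```

```text
the job is handed in; nothing more can be done
None
```

The small leaf (28 mm round) fits the tube between the handwheels. It is now sitting on the tube on its own, and I handed the job in at about 15.6 s of the 58 s allowed.

- **Finding it:** The camera views put the tube's radius at about 13.7 mm, so I tried the small leaf first. It made contact with its centre of curvature at about 59.6 mm, on the 60 mm axis, so it does not stand off. Once lined up, the sideways force was close to zero. I took it as the match from that and did not touch the other two leaves to the tube.
- **Holding it down:** I pushed with about 5 N for roughly 2 s, then eased off, opened the jaws and withdrew. The force readings between moves did not go above about 6 N.
- **Last checks:** By the wrist camera the leaf is square across the tube, and its stem top is within about 0.8 mm of the tube's axis (under 1° of tilt). The top camera, compared with its own view of the tube, puts it within about 0.4 mm. The other two leaves still stand on the board, nothing else appears to have moved, and the robot was clear.
- **Disagreement:** The fixed and wrist cameras differ by about 2 mm in absolute position, which is within the stated calibration. I relied on each camera's comparison with its own view of the tube.

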